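Push the roller up its ramp to the stop

TASK

With the fingertips, slowly push the steel roller from the landing up the ramp of its rest, over the crest and fully home against the stop, where it stays by itself; then take the hand away. Push it gently, never grip or lift it or let it run back down the ramp, and leave the other things on the bench as they are.

Things in the scene. Friction and masses are not known exactly. Their poses are not given: they have to be found in the camera images.
- rest: steel roller rest, fixed: dark base plate, its x from -160 to +130 mm, 136 mm wide, 12 mm high, with a track on top (landing, ramp, crest, stop). Origin at bench level in mid track; x runs level along the track towards the stop (up the ramp), y across it, z up. Track 96 mm wide between grey side rails, each 10 mm thick, that stand at most 14 mm above the track
- roller: plain steel sleeve lying across the track, 50 mm diameter, 90 mm long, 0.4 to 0.7 kg, smooth (friction about 0.4), free to roll. Origin at its centre, 25 mm above the track; its y axis is its axis of rolling (x and z turn as it rolls). Starts at rest on the landing; on the ramp it rolls back when not held
- foot (a point): middle of the ramp's lower edge, on the track surface: x = -60 mm on the rest, 12 mm above the bench. Before it lies the level landing (x = -160 to -60 mm); after it the ramp rises at 8 degrees to the crest
- crest (a point): middle of the crest line, on the track surface: x = +55 mm on the rest, 28.2 mm above the bench. Beyond it the track falls at 8 degrees to the stop
- stop (a point): middle of the top edge of the stop's face: x = +92 mm on the rest, 58 mm above the bench. The face is a rubber-faced buffer plate, 84 mm wide, across the track; when pressed it yields up to 10 mm towards a fixed block behind it (soft spring 1.5 to 5.5 N, strongly damped) and slowly comes back. The block's screw heads reach 63 mm
- seat (a point): where the roller's centre is when it is home, just touching the stop: x = +67 mm, y = 0 on the rest, 51.7 mm above the bench; axes as the rest. It stays here by itself, as it lies 12 mm beyond the crest; if its centre is left short of the crest it rolls back. The buffer brings it back here if it is pushed further
- v_block_a: small steel block with a V notch, 45 x 40 x 30 mm high, to the left of the rest's landing; origin at the centre of its underside; to be left alone
- v_block_b: the same kind of V block, to the left of the ramp's upper end; origin at the centre of its underside; to be left alone
- spur_gear: steel gear wheel, 49 mm across, 21 mm high, lying flat to the right of the rest; origin at the centre of its underside; to be left alone
- marker_pen: white pen with a black cap, 128 mm long, 17 mm thick, lying on the right of the bench; origin at the centre of its underside; to be left alone
- disc_box: grey box, 72 x 92 x 36 mm high, on the right of the bench; origin at the centre of its underside; to be left alone
- centre_punch: dark pointed steel punch, 113 mm long, 10 mm thick, lying on the left of the bench; origin at the centre of its underside; to be left alone

How it is judged (in metres and radians):
On the way:
1. the roller is on the ramp, part way up (x of roller in the frame of rest between -0.04 and 0.05 m), for 0.1 s.
At the end, for the whole second after the job is handed in: the roller lies at rest against the stop beyond the crest, its centre within 6 mm of the seat and its axis square across the track within about 5 degrees, with the hand clear of it (distance between roller and seat below 0.006 m and angle between the y axis of roller and the y axis of rest, either way round below 0.09 rad and linear speed of roller below 0.02 m/s); the robot touches nothing.
It fails at once if the roller is lifted more than 12 mm off the track ((x of roller in the frame of rest below -0.055 m and z of roller in the frame of rest above 0.049 m) or (x of roller in the frame of rest below 0 m and z of roller in the frame of rest above 0.059 m) or z of roller in the frame of rest above 0.067 m).
It fails at once if the roller runs back: freely on the ramp (untouched and faster than 0.18 m/s), or backwards off the landing (centre behind x = -135 mm on the rest) (x of roller in the frame of rest below -0.135 m or (x of roller in the frame of rest between -0.05 and 0.045 m and linear speed of roller above 0.18 m/s and contact force between each of the fingers, the arm and roller below 0.02 N)).
It fails at once if the roller is shoved or runs faster than 0.3 m/s (linear speed of roller above 0.3 m/s).
It fails at once if the roller is gripped, or pressed with more than 35 N (contact force between any of the fingers, the arm and roller above 35 N).
It fails at once if another thing on the bench is moved more than 20 mm (distance of any of v_block_a, v_block_b, spur_gear, marker_pen, disc_box, centre_punch from where it was at the start of the episode above 0.02 m).
It also fails if it takes over 38 s, if anything falls off the work surface, if the arm or the gripper's body presses on something with over 40 N, if the wrist force passes 120 N, or if a joint passes its speed limit or range.

ROBOT

A 7-joint arm with a two-finger parallel gripper is mounted at the origin on a cart in front of the work surface, level with it; the furniture and walls round the work are solid. World frame = base frame: x ahead of the robot, y to its left, z up, the work surface at z = 0. Lengths are in m, angles in degrees, forces in N, time in s.
With the tool pointing down it reaches from about 0.35 to 0.9 m from the base axis. Payload 8.1 kg.
Tool frame: the origin (TCP) lies midway between the tips of the shut fingers; the grasp point (between the pads) lies 19 mm behind it (grip_depth is the distance from the TCP to the grasp point, in m); z points along the fingers, y is the direction in which the jaws open and shut (so a half turn about z gives the same grasp; the last joint's range is limited). The gripper opens to 85 mm and grips with 20 to 120 N. Pads are 22 mm wide; open, the fingers measure 114 mm over their backs; the gripper's body (76 mm by 85 mm) begins 54 mm behind the grasp point. The pads swing forward as they close: fully open they stand 13 mm farther back than shut.
Start: joints at [70.841, 24.895, 1.432, 90.138, -0.665, 64.973, -4.303], TCP at [0.144, -0.608, 0.231] pointing down, gripper open.
Joint ranges: [-149.89, 149.89], [-25.12, 119.58], [-72.63, 75.52], [4.76, 147.25], [-75.54, 255.54], [6.69, 114.76], [-157.13, 157.13]. Speed limits (degrees/s): [127.2, 127.2, 172.46, 172.46, 180, 180, 180].

INTERFACE

Orientations are given as [roll, pitch, yaw] about the fixed x, y, z axes, in that order (R = Rz(yaw) Ry(pitch) Rx(roll)).
In Python, from bench import read_state, get_image, job_done, grip_depth gives the robot as it stands. The module is installed in compiled form; this text tells all that it offers.
- The arm moves only by the tool move_arm, never from a script. Its argument "commands" is text: rows parted by semicolons, each of 6 numbers parted by spaces: the shift along the world's x, y, z in mm, then the turn, a rotation vector about the world's x, y, z in degrees. A call has 1 to 10 rows; each row shifts and turns the commanded pose from where the row before left it; what a row does not reach is not made up. A row lasts 1/12 s, in which the tool goes at most 41.7 mm and 7.16 degrees, less where a joint would pass 70% of its speed; a pose out of reach is approached as far as the arm can. A call is refused whole if a number of a shift passes 41.7 or a number of a turn 7.16, either way. A call with a gripper value outside its range is refused whole. "fingers" is the opening in per cent of the stroke, from 0 (shut) to 100 (fully open), set as the call begins (left out, the last holds). The fingers move at their own pace and stop on an object; the grip force is fixed at half the most. Time passes only in rows, so rows that do not move let the fingers close. It gives the time, the measured TCP pose, the force and the opening at its end, in the units of the state.
- read_state(): the state, without advancing time (a new reading comes with each control period).
- get_image(name): name is "side" or "top"; returns a dict with "frame" (400x640x3 uint8, blue, green, red), "intrinsics" (3x3 intrinsics, pixels), "R" (3x3) and "t" (3): a world point X has camera coordinates R X + t. Camera axes: x right, y down, z forward; pixel columns grow to the right and rows downward; lengths in m; the calibration is good to about 2 mm. A picture is of the moment at which its call begins. There is no depth.
- job_done(): hands the job in, once; it reports no verdict.
The state is a dict: "time_s": time; "joint_pos": joint angles; "joint_vel": joint speeds; "joint_torque": joint torques, N m; "eef_pos": TCP position; "eef_rot": TCP orientation; "contact_force": force on the tool from outside, world axes, zero at the start; "torque": the same for the moment, N m; "gripper_width": finger opening in m.
Only numpy, scipy, OpenCV 4.12 (cv2) and the standard library are available. Lean on these libraries where they do the work, as an engineer would, in place of code of your own. Each camera call takes 0.05 s, during which the arm holds its last target. There are 200 camera calls.

## Working session

There is one attempt and no reset: what is moved stays moved. The work goes in short steps, Python scripts to look and compute and a tool call to move; the robot and the scene stay as the last step left them, time stands still between calls to the robot, and variables do not carry over. Pictures are saved under pics/ and viewed, about 8 in all and at most 12, crops included, and the job is handed in when it is done.

Besides the shell and the picture viewer there is one more tool, called after "Emit:" by a JSON object that holds its "api" and its "payload". move_arm: Moves the arm, as the interface text tells. Its arguments: {"type":"object","properties":{"commands":{"type":"string"},"fingers":{"type":"number"}},"required":["commands"]}

```bash
mkdir -p pics; python3 - <<'E'
from bench import *
import cv2,pickle
d={n:get_image(n) for n in("top","side")}
pickle.dump(d,open("a.pkl","wb"))
for n in d:
  cv2.imwrite(f"pics/{n}0.png",d[n]["frame"]); print(n,d[n]["intrinsics"].tolist(),d[n]["R"].round(4).tolist(),d[n]["t"].round(4).tolist())
s=read_state();print(s,grip_depth)
E
```

```text
top [[486.14110012776837, 0.0, 315.77328421130994], [0.0, 486.14110012776837, 201.5973074084173], [0.0, 0.0, 1.0]] [[-0.0115, -0.9999, 0.0022], [-0.9822, 0.0109, -0.1873], [0.1872, -0.0043, -0.9823]] [-0.0393, 0.5584, 1.3454]
side [[455.213841206393, 0.0, 322.4699649257407], [0.0, 455.213841206393, 204.0950253294879], [0.0, 0.0, 1.0]] [[-0.8361, -0.5482, -0.02], [-0.2343, 0.3898, -0.8906], [0.496, -0.7399, -0.4544]] [0.4295, 0.1829, 1.0597]
{'time_s': 0.1, 'joint_pos': array([70.83962687, 24.93332835,  1.43089375, 90.18399679, -0.66375761,
       64.97293666, -4.30284514]), 'joint_vel': array([-0.04359507, -0.12304914,  0.04254305, -0.19939923,  0.03583059,
        0.08525442,  0.06318557]), 'joint_torque': array([ 3.77656426e-03, -6.71754885e+01,  1.02857463e+00, -3.16902030e+01,
        1.57849607e-02,  7.30224419e-03,  4.46649608e-05]), 'eef_pos': array([ 0.14342816, -0.60785579,  0.2305943 ]), 'eef_rot': array([-1.79918447e+02,  8.27143839e-03,  1.32782809e+01]), 'contact_force': array([-1.4715736 , -0.70395377, -0.02739242]), 'torque': array([-0.00316512,  0.00190852,  0.03713783]), 'gripper_width': 0.08531356986632296} 0.0187
```

View pics/top0.png

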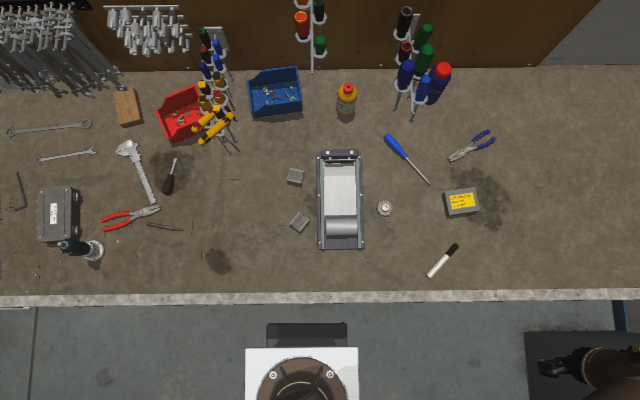

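View pics/side0.png

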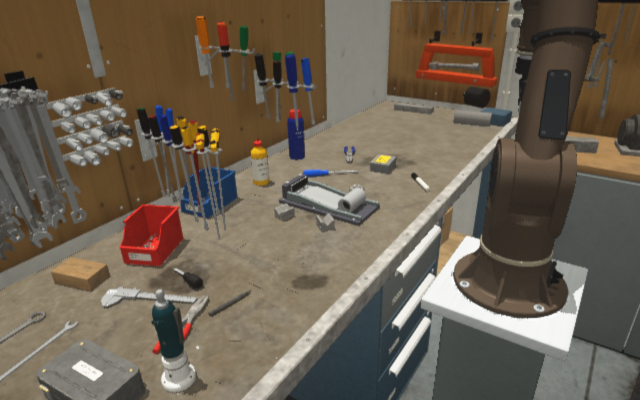

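Top view: the rest spans about u 317–365, v 150–250, with the roller at about (345,226). The side view agrees, with the stop at the far end. I'll enlarge the rest.

```bash
python3 - <<'E'
import cv2,pickle
d=pickle.load(open("a.pkl","rb"))
f=d["top"]["frame"][140:260,280:400]
g=d["side"]["frame"][165:230,270:390]
cv2.imwrite("pics/c.png",cv2.resize(f,None,fx=5,fy=5,interpolation=cv2.INTER_CUBIC))
E
cat > h.py <<'E'
import numpy as np
def ray(c,u,v,z):
    K,R,t=map(np.array,(c["intrinsics"],c["R"],c["t"]))
    d=R.T@np.linalg.solve(K,[u,v,1.]); o=-R.T@t
    return o+d*(z-o[2])/d[2]
def proj(c,X):
    p=c["intrinsics"]@(c["R"]@np.array(X)+c["t"]); return p[:2]/p[2]
E
```

```text
(no output)
```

View pics/c.png

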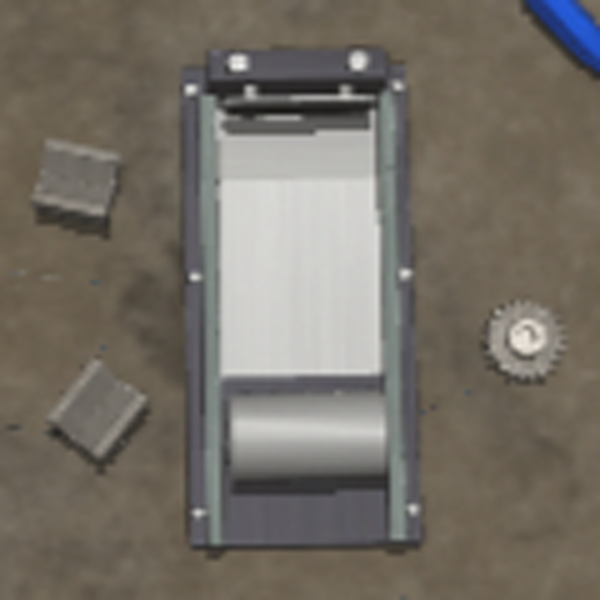

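Crop: plate's near corners (191,547) and (421,545), far corners (183,68) and (408,66), foot line at y≈376, crest at y≈179, roller spanning x 230–387 and y 393–480.

```bash
python3 - <<'E'
import pickle
from h import *
c=pickle.load(open("a.pkl","rb"))["top"]
P=lambda x,y,z:ray(c,280+(x+.5)/5-.5,140+(y+.5)/5-.5,z)
obs=[((191,547,.012),(-.16,.068)),((421,545,.012),(-.16,-.068)),((183,68,.012),(.13,.068)),((408,66,.012),(.13,-.068)),
((222,377,.012),(-.06,.048)),((384,375,.012),(-.06,-.048)),((218,178,.0282),(.055,.048)),((380,180,.0282),(.055,-.048))]
W=np.array([P(*o)[:2] for o,_ in obs]);L=np.array([l for _,l in obs])
Wc,Lc=W.mean(0),L.mean(0)
U,S,V=np.linalg.svd((L-Lc).T@(W-Wc));R=(U@V).T
t=Wc-R@Lc
print("yaw",np.degrees(np.arctan2(R[1,0],R[0,0])),"t",t,"\nres mm",((W-(L@R.T+t))*1e3).round(1).tolist())
for p in[(230,436,.04),(387,434,.04),(308,395,.05),(308,479,.03)]:
  w=P(*p); print(w.round(4),((w[:2]-t)@R).round(4))
for l in[(-.1,0),(.067,0)]: print(l,R@l+t)
E
```

```text
yaw 0.0066958286771790785 t [ 0.58513396 -0.11692414] 
res mm [[0.2, -1.2], [-0.1, 1.0], [-0.7, 0.1], [-0.9, 0.2], [0.1, -0.7], [0.2, -0.2], [1.7, 0.3], [-0.5, 0.4]]
[ 0.4863 -0.0731  0.04  ] [-0.0988  0.0438]
[ 0.4865 -0.1634  0.04  ] [-0.0987 -0.0465]
[ 0.5081 -0.1179  0.05  ] [-0.077 -0.001]
[ 0.4622 -0.118   0.03  ] [-0.123 -0.001]
(-0.1, 0) [ 0.48513396 -0.11693582]
(0.067, 0) [ 0.65213396 -0.11691631]
```

Emit:
{"api": "move_arm", "payload": {"commands": "14 25 0 0 0 -1.33;14 25 0 0 0 -1.33;14 25 0 0 0 -1.33;14 25 0 0 0 -1.33;14 25 0 0 0 -1.33;14 25 0 0 0 -1.33;14 25 0 0 0 -1.33;14 25 0 0 0 -1.33;14 25 0 0 0 -1.33;14 25 0 0 0 -1.33", "fingers": 50}}

```text
time_s: 0.93
eef_pos: [0.2838, -0.3568, 0.2311]
eef_rot: [-180.0, 0.0, -0.1]
contact_force: [0.5, 0.2, -0.3]
gripper_width: 0.0426
```

Emit:
{"api": "move_arm", "payload": {"commands": "13.6 24 -8 0 0 0;13.6 24 -8 0 0 0;13.6 24 -8 0 0 0;13.6 24 -8 0 0 0;13.6 24 -8 0 0 0;13.6 24 -8 0 0 0;13.6 24 -8 0 0 0;13.6 24 -8 0 0 0;13.6 24 -8 0 0 0;13.6 24 -8 0 0 0"}}

```text
time_s: 1.77
eef_pos: [0.4198, -0.1171, 0.1508]
eef_rot: [-180.0, 0.0, -0.0]
contact_force: [0.4, -0.9, -0.2]
gripper_width: 0.0425
```

Emit:
{"api": "move_arm", "payload": {"commands": "0 0 0 0 0 0;0 0 0 0 0 0;0 0 0 0 0 0"}}

```text
time_s: 2.02
eef_pos: [0.4191, -0.1187, 0.1511]
eef_rot: [180.0, 0.1, -0.0]
contact_force: [0.4, -0.2, -0.1]
gripper_width: 0.0429
```

Emit:
{"api": "move_arm", "payload": {"commands": "0 1 -14 0 0 0;0 0 -14 0 0 0;0 0 -14 0 0 0;0 0 -14 0 0 0;0 0 -12 0 0 0;0 0 -10 0 0 0;0 0 -10 0 0 0;0 0 -6 0 0 0;0 0 -3 0 0 0;0 0 0 0 0 0"}}

```text
time_s: 2.85
eef_pos: [0.4191, -0.118, 0.0541]
eef_rot: [180.0, 0.0, -0.1]
contact_force: [0.2, 0.6, -0.1]
gripper_width: 0.0429
```

```bash
cat > look.py <<'E'
import sys,cv2,numpy as np
from bench import *
n=sys.argv[1]
a=get_image("top")["frame"][140:260,280:400];b=get_image("side")["frame"][150:240,260:400]
r=lambda f,k:cv2.resize(f,None,fx=k,fy=k,interpolation=cv2.INTER_CUBIC)
a=r(a,3);b=r(b,3)[:270]
a=cv2.copyMakeBorder(a,0,0,0,0,0);b=cv2.copyMakeBorder(b,0,90,0,0,cv2.BORDER_CONSTANT)
cv2.imwrite(f"pics/{n}.png",np.hstack([a,b]))
E
python3 look.py l1
```

```text
(no output)
```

View pics/l1.png

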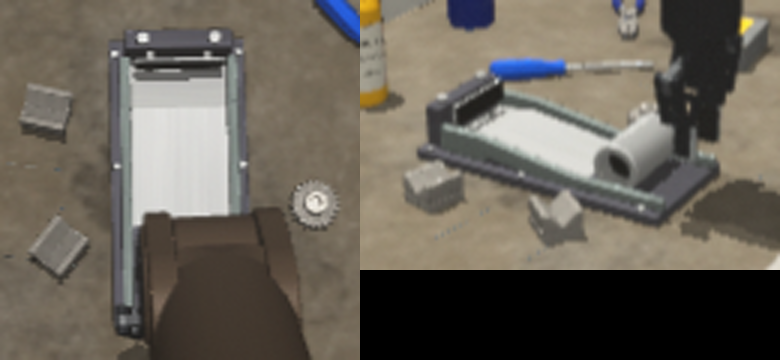

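The side view shows both fingertips behind the roller, at about (700,130), within the track and clear above the landing. Next I lower them and approach.

Emit:
{"api": "move_arm", "payload": {"commands": "0 1 -6 0 0 0;0 0 -6 0 0 0;0 0 -6 0 0 0;0 0 -4 0 0 0;0 0 -2 0 0 0;4 0 0 0 0 0;4 0 0 0 0 0;4 0 0 0 0 0;4 0 0 0 0 0;3 0 0 0 0 0"}}

```text
time_s: 3.78
eef_pos: [0.4395, -0.1163, 0.0305]
eef_rot: [180.0, -0.0, -0.0]
contact_force: [0.2, 0.6, 0.0]
gripper_width: 0.0425
```

Emit:
{"api": "move_arm", "payload": {"commands": "3 0 0 0 0 0;3 0 0 0 0 0;2 0 0 0 0 0;2 0 0 0 0 0;2 0 0 0 0 0;2 0 0 0 0 0;2 0 0 0 0 0;2 0 0 0 0 0"}}

```text
time_s: 4.45
eef_pos: [0.4567, -0.1163, 0.0303]
eef_rot: [180.0, 0.0, -0.0]
contact_force: [0.2, -0.3, 1.1]
gripper_width: 0.0426
```

```bash
python3 look.py l2
```

```text
(no output)
```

View pics/l2.png

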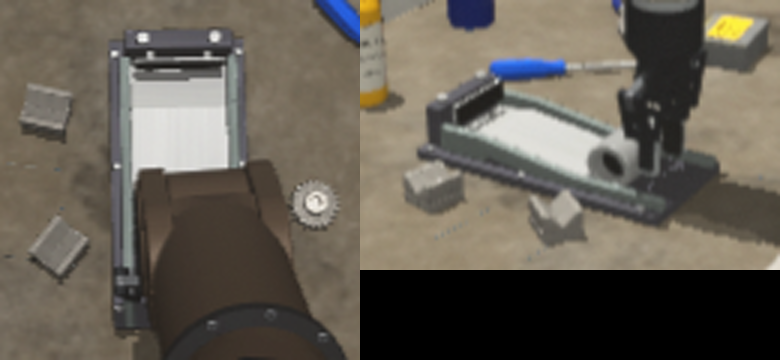

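Emit:
{"api": "move_arm", "payload": {"commands": "3 0 0 0 0 0;3 0 0 0 0 0;3 0 0 0 0 0;3 0 0 0 0 0;3 0 0 0 0 0;3 0 0 0 0 0;3 0 0 0 0 0;3 0 0 0 0 0;3 0 0 0 0 0;3 0 0.4 0 0 0"}}

```text
time_s: 5.38
eef_pos: [0.4868, -0.1163, 0.0307]
eef_rot: [180.0, 0.0, -0.0]
contact_force: [-1.2, -0.1, 1.0]
gripper_width: 0.0428
```

Emit:
{"api": "move_arm", "payload": {"commands": "3 0 0.4 0 0 0;3 0 0.4 0 0 0;3 0 0.4 0 0 0;3 0 0.4 0 0 0;3 0 0.4 0 0 0;3 0 0.4 0 0 0;3 0 0.4 0 0 0;3 0 0.4 0 0 0;3 0 0.4 0 0 0;3 0 0.4 0 0 0"}}

```text
time_s: 6.22
eef_pos: [0.5168, -0.1163, 0.0348]
eef_rot: [180.0, 0.0, -0.0]
contact_force: [-2.1, 1.2, 2.3]
gripper_width: 0.0429
```

```bash
python3 look.py l3
```

```text
(no output)
```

View pics/l3.png

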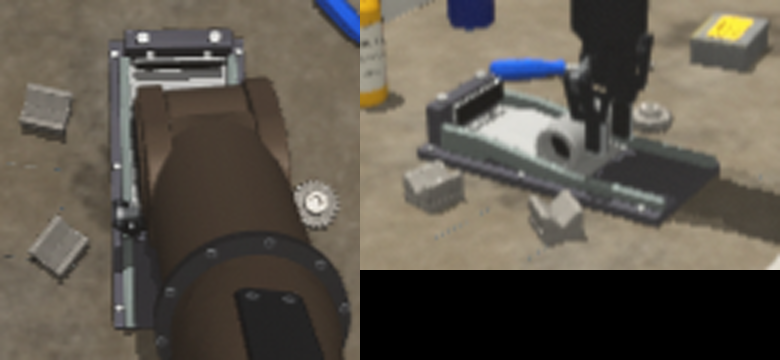

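The roller is on the ramp, square, with its end at about (561,147) and both fingers behind it. The push goes on.

Emit:
{"api": "move_arm", "payload": {"commands": "3 0 0.4 0 0 0;3 0 0.4 0 0 0;3 0 0.4 0 0 0;3 0 0.4 0 0 0;3 0 0.4 0 0 0;3 0 0.4 0 0 0;3 0 0.4 0 0 0;3 0 0.4 0 0 0;3 0 0.4 0 0 0;3 0 0.4 0 0 0"}}

```text
time_s: 7.15
eef_pos: [0.5469, -0.1163, 0.0388]
eef_rot: [180.0, 0.0, -0.0]
contact_force: [-3.1, -0.2, 1.0]
gripper_width: 0.0425
```

Emit:
{"api": "move_arm", "payload": {"commands": "3 0 0.4 0 0 0;3 0 0.4 0 0 0;3 0 0.4 0 0 0;3 0 0.4 0 0 0;3 0 0.4 0 0 0;3 0 0.4 0 0 0;3 0 0.4 0 0 0;3 0 0.4 0 0 0;3 0 0.4 0 0 0;3 0 0.4 0 0 0"}}

```text
time_s: 7.98
eef_pos: [0.5769, -0.1163, 0.0428]
eef_rot: [180.0, -0.0, -0.0]
contact_force: [-2.0, 1.4, 1.1]
gripper_width: 0.0428
```

```bash
python3 look.py l4; python3 - <<'E'
import pickle
from h import *
c=pickle.load(open("a.pkl","rb"))["side"]
f=lambda X:((proj(c,X)-[260,150])*3+[360,0]).round(1)
print("l3 pred",f([.5528,-.072,.041]),"l4 pred",f([.6128,-.072,.0495]),"seat",f([.652,-.072,.0517]))
E
```

```text
l3 pred [553.4 151.1] l4 pred [504.  130.1] seat [472.8 119.7]
```

View pics/l4.png

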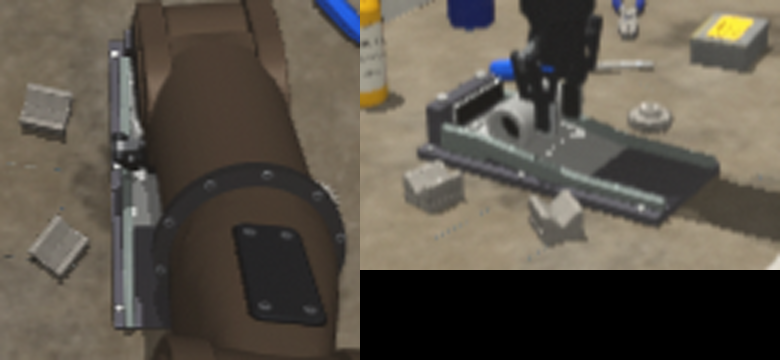

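The roller end is at about (511,125), with its centre an estimated 0.605–0.613, short of the crest at 0.640. I continue at a lower speed.

Emit:
{"api": "move_arm", "payload": {"commands": "3 0 0.4 0 0 0;3 0 0.4 0 0 0;3 0 0.4 0 0 0;3 0 0.4 0 0 0;3 0 0.4 0 0 0;2 0 0.3 0 0 0;2 0 0.3 0 0 0;2 0 0.3 0 0 0;2 0 0.3 0 0 0;2 0 0.3 0 0 0"}}

```text
time_s: 8.92
eef_pos: [0.6017, -0.1163, 0.0462]
eef_rot: [180.0, -0.0, -0.0]
contact_force: [-1.8, -0.4, 1.6]
gripper_width: 0.0423
```

Emit:
{"api": "move_arm", "payload": {"commands": "2 0 0 0 0 0;2 0 0 0 0 0;2 0 0 0 0 0;2 0 0 0 0 0;2 0 0 0 0 0"}}

```text
time_s: 9.33
eef_pos: [0.612, -0.1163, 0.0463]
eef_rot: [180.0, -0.0, -0.0]
contact_force: [-0.1, 0.5, 0.1]
gripper_width: 0.0429
```

Emit:
{"api": "move_arm", "payload": {"commands": "1 0 0 0 0 0;1 0 0 0 0 0;1 0 0 0 0 0;1 0 0 0 0 0"}}

```text
time_s: 9.67
eef_pos: [0.6156, -0.1163, 0.0462]
eef_rot: [180.0, 0.0, -0.0]
contact_force: [0.3, -0.6, -0.4]
gripper_width: 0.0426
```

```bash
python3 look.py l5
```

```text
(no output)
```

View pics/l5.png

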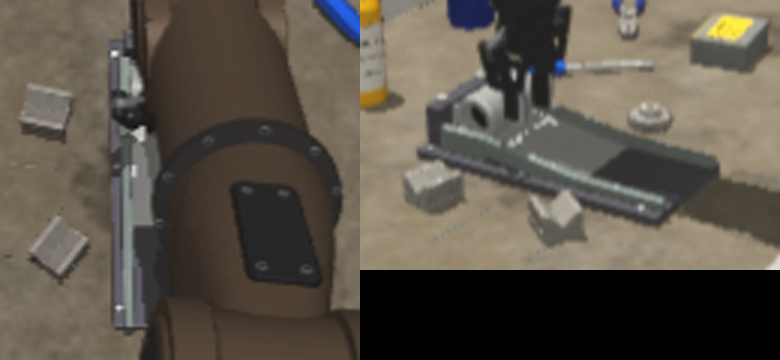

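The force fell to zero, so the roller has gone over the crest. Its end at about (482,110) agrees with the seat. I press on gently to confirm it meets the buffer squarely.

Emit:
{"api": "move_arm", "payload": {"commands": "1 0 0 0 0 0;1 0 0 0 0 0;1 0 0 0 0 0;1 0 0 0 0 0"}}

```text
time_s: 10.1
eef_pos: [0.6181, -0.1163, 0.0459]
eef_rot: [180.0, 0.2, -0.0]
contact_force: [-5.4, -0.3, 2.7]
gripper_width: 0.043
```

Emit:
{"api": "move_arm", "payload": {"commands": "1 0 0 0 0 0;1 0 0 0 0 0;1 0 0 0 0 0"}}

```text
time_s: 10.35
eef_pos: [0.6206, -0.1163, 0.0456]
eef_rot: [180.0, 0.2, -0.0]
contact_force: [-5.8, 0.5, 1.6]
gripper_width: 0.0424
```

It pressed squarely against the buffer at about 5.5 N. I back off slowly so the buffer brings it home.

Emit:
{"api": "move_arm", "payload": {"commands": "-1 0 0 0 0 0;-1 0 0 0 0 0;-1 0 0 0 0 0;-1 0 0 0 0 0;-1 0 0 0 0 0;-1 0 0 0 0 0;-1 0 0 0 0 0;-1 0 0 0 0 0;-1 0 0 0 0 0;-1 0 0 0 0 0"}}

```text
time_s: 11.18
eef_pos: [0.6125, -0.1163, 0.0462]
eef_rot: [180.0, -0.0, -0.0]
contact_force: [1.1, 0.4, 1.1]
gripper_width: 0.0429
```

Emit:
{"api": "move_arm", "payload": {"commands": "-2 0 0 0 0 0;-4 0 0 0 0 0;-8 0 0 0 0 0;-10 0 0 0 0 0;-10 0 4 0 0 0;-10 0 8 0 0 0;-10 0 12 0 0 0;-10 0 16 0 0 0;-10 0 20 0 0 0;-10 0 20 0 0 0"}}

```text
time_s: 12.02
eef_pos: [0.5272, -0.1163, 0.1275]
eef_rot: [180.0, 0.0, -0.0]
contact_force: [-0.1, -0.4, 0.7]
gripper_width: 0.0431
```

Emit:
{"api": "move_arm", "payload": {"commands": "-14 -25 10 0 0 0;-14 -25 10 0 0 0;-14 -25 5 0 0 0;-14 -25 0 0 0 0;-14 -25 0 0 0 0;-14 -25 0 0 0 0;-14 -25 0 0 0 0;-14 -25 0 0 0 0;-14 -25 0 0 0 0;-10 -15 0 0 0 0"}}

```text
time_s: 12.85
eef_pos: [0.3901, -0.359, 0.1521]
eef_rot: [179.9, 0.0, -0.2]
contact_force: [-0.7, 0.0, 0.8]
gripper_width: 0.0426
```

Emit:
{"api": "move_arm", "payload": {"commands": "-10 -25 0 0 0 0;-10 -25 0 0 0 0;-10 -25 0 0 0 0;-10 -25 0 0 0 0;-10 -25 0 0 0 0;-10 -20 0 0 0 0;-5 -10 0 0 0 0;0 0 0 0 0 0;0 0 0 0 0 0;0 0 0 0 0 0"}}

```text
time_s: 13.68
eef_pos: [0.3286, -0.5095, 0.1514]
eef_rot: [-179.9, -0.0, 0.1]
contact_force: [0.5, 0.2, -0.8]
gripper_width: 0.0427
```

```bash
sed -i 's/r(a,3);b/r(a,4.5);b/; s/0,90,0/0,270,0/' look.py; python3 look.py l6; python3 -c "
from bench import *
s=read_state();print(s['time_s'],s['eef_pos'],s['joint_vel'].round(1),s['contact_force'])
import pickle;from h import *
c=pickle.load(open('a.pkl','rb'))['top']
for X in [(.652,-.072,.0517),(.652,-.162,.0517)]:
  print(((proj(c,X)-[280,140])*4.5).round(1))"
```

```text
13.7833 [ 0.32877753 -0.50963746  0.15142282] [-0.   0.2  0.4 -0.3  0.1  0.1  0.2] [ 0.2896595  -0.24711268 -0.10173065]
[200.  134.4]
[338.9 132.9]
```

View pics/l6.png

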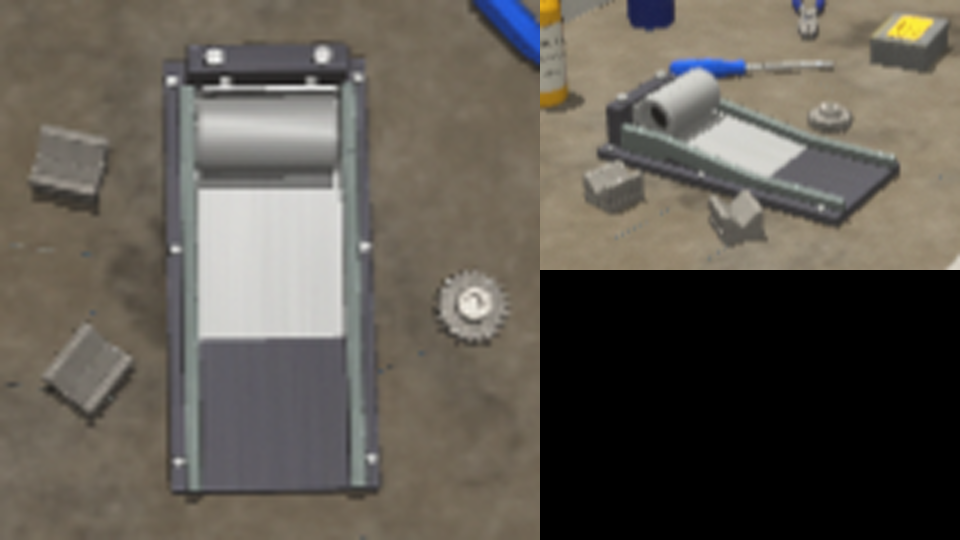

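The roller lies home and square: in the top view it spans x 196–337, centre y≈132, against a predicted seat of 200–339, y≈134 (about 1–2 mm off). The neighbours look unmoved and the hand is clear.

```bash
python3 -c "
from bench import *
print(job_done())"
```

```text
the job is handed in; nothing more can be done
None
```

I pushed the roller with two half-open fingertips at about 25–40 mm/s, from the landing up the ramp and over the crest. I then pressed it lightly against the buffer, backed off slowly and took the hand away. The job was handed in at about 13.8 s.

- **Position:** the last top view puts the roller within about 1–2 mm of the predicted seat and square across the track.
- **Force:** the measured push never went above about 6 N.
- **Surroundings:** the V blocks and gear look unmoved and the hand was clear. I did not check the pen, box and punch separately, but the arm never came near them.
- **Disagreement:** in the side view the roller sat up to about 9 mm off my prediction on the ramp. I took this to be a bias in reading the sleeve's end. The force felt at the buffer and the final top view both confirmed it was home.

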